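# Seal three storage jars by their lid buttons

## Task

Seal the three storage jars that have a raised round button in the middle of the lid: with the fingertips, press each button lightly straight down until it stops, first on the shortest jar, then on the middle one, last on the tallest. Do not lift, shove or tip the jars, and leave everything else on the worktop where it is; finish with the hand clear.

Things in the scene. Friction and masses are not known exactly. Their poses are not given: they have to be found in the camera images.
- jam_jar: the shortest of the three jars: squat round glass jar with a whitish lid, 68 mm wide, lid top 84 mm above its foot, about 0.25 kg (varies), loose, upright on the worktop, 0.1 m or more in front of the fronts and handles of the wall cabinets, which begin 0.47 m above the worktop (keep wrist and elbow out of them). Origin: centre of its underside; z up.
- jam_top (a point): centre of the flat top of this jar's lid button: a round metal plunger 36 mm across with a grey rubber top 30 mm across, in the middle of the lid. The point moves with the rubber top: untouched, it lies 12.5 mm above the lid when the button is raised and 6.5 mm above it when fully down. The rubber top is springy: it gives up to 5 mm more under a push, about 2 N per mm, and comes back.
- jam_button (a joint): how far the metal plunger is pushed down, m: 0 raised, 0.006 fully down at its stop; it starts between 0 and 0.001. About 2.5 N moves it straight down (the rubber top then gives a little over 1 mm), and it stays where it is left. So the rubber top pushed in 8 mm from the raised height brings the plunger to its stop with about 4 N. The lid is rigid.
- honey_jar: the middle one in height: round glass jar of golden contents with a pale grey lid, 70 mm wide, lid top 102 mm above its foot, about 0.5 kg (varies), loose, upright on the worktop, 0.1 m or more in front of the fronts and handles of the wall cabinets, which begin 0.47 m above the worktop (keep wrist and elbow out of them). Origin: centre of its underside; z up.
- honey_top (a point): centre of the flat top of this jar's lid button: a round metal plunger 36 mm across with a grey rubber top 30 mm across, in the middle of the lid. The point moves with the rubber top: untouched, it lies 12.5 mm above the lid when the button is raised and 6.5 mm above it when fully down. The rubber top is springy: it gives up to 5 mm more under a push, about 2 N per mm, and comes back.
- honey_button (a joint): how far the metal plunger is pushed down, m: 0 raised, 0.006 fully down at its stop; it starts between 0 and 0.001. About 2.5 N moves it straight down (the rubber top then gives a little over 1 mm), and it stays where it is left. So the rubber top pushed in 8 mm from the raised height brings the plunger to its stop with about 4 N. The lid is rigid.
- coffee_jar: the tallest: slim straight glass jar of dark contents with a black lid, 79 mm wide, lid top 154 mm above its foot, about 0.62 kg (varies), loose, upright on the worktop, 0.1 m or more in front of the fronts and handles of the wall cabinets, which begin 0.47 m above the worktop (keep wrist and elbow out of them). Origin: centre of its underside; z up.
- coffee_top (a point): centre of the flat top of this jar's lid button: a round metal plunger 36 mm across with a grey rubber top 30 mm across, in the middle of the lid. The point moves with the rubber top: untouched, it lies 12.5 mm above the lid when the button is raised and 6.5 mm above it when fully down. The rubber top is springy: it gives up to 5 mm more under a push, about 2 N per mm, and comes back.
- coffee_button (a joint): how far the metal plunger is pushed down, m: 0 raised, 0.006 fully down at its stop; it starts between 0 and 0.001. About 2.5 N moves it straight down (the rubber top then gives a little over 1 mm), and it stays where it is left. So the rubber top pushed in 8 mm from the raised height brings the plunger to its stop with about 4 N. The lid is rigid.
- spice_1: bystander: small round glass spice jar with a red cap, 45 mm wide, 106 mm high, upright, between the storage jars. Origin: centre of its underside.
- salt_shaker: bystander: glass salt shaker with a metal dome, 44 mm wide, 90 mm high, upright, between the storage jars. Origin: centre of its underside.
- tin_beans: bystander: low food tin, 76 mm wide, 58 mm high, at the front edge. Origin: centre of its underside.
- teaspoon: bystander: steel teaspoon lying flat behind the jars, 130 mm long (along its x), 11 mm high. Origin: centre of its underside.
- peeler: bystander: peeler with yellow handle lying flat at the front edge, 170 mm long (along its x), 18 mm high. Origin: centre of its underside.
- mug_b: bystander: white mug, 83 mm wide, 116 mm with handle, 94 mm high, at the left. Origin: centre of its underside.
There are look-alikes about, which are no part of the job. Leave any pink look-alike of the jam_jar alone. What is shaped like the honey_jar but turquoise is not meant.

How it is judged:
By the outcome, as a careful person would: the job done as asked, in the order asked, and still so for the second after the job is handed in, with the robot touching nothing.
It also fails if it takes over 64 s, if anything falls off the work surface, if the arm or the gripper's body presses on something with over 40 N, if the wrist force passes 120 N, or if a joint passes its speed limit or range.

## Robot

A 6-joint arm with a two-finger parallel gripper is mounted at the origin on a cart in front of the work surface, level with it; the furniture and walls round the work are solid. World frame = base frame: x ahead of the robot, y to its left, z up, the work surface at z = 0. Lengths are in mm, angles in rad, forces in N, time in s.
With the tool pointing down it reaches from about 350 to 975 mm from the base axis. Payload 7.1 kg.
Tool frame: the origin (TCP) lies at the very end of the fingers, on their centre line; the grasp point (between the pads) lies 19 mm behind it; z points along the fingers, y is the line along which they close (so a half turn about z gives the same grasp; the last joint's range is limited). The gripper opens to 88 mm and grips with 3 to 60 N. Pads are 20 mm wide; open, the fingers measure 115 mm over their backs; the gripper's body (75 mm by 178 mm) begins 61 mm behind the grasp point.
Start: joints at [-1.145, 0.423, 1.63, -0, 1.089, -0.019], TCP at [268.938, -564.161, 222.675] pointing down, gripper open.
Joint ranges: [-3, 3], [-0.9, 2.11], [0.09, 2.58], [-1.31, 4.45], [0.11, 2.69], [-2.54, 2.54]. Speed limits (rad/s): [2.39, 2.39, 3.01, 3.14, 3.14, 3.14].

## Interface

Orientations are given as a rotation vector (axis times angle).
In Python, from workcell import sensors, imaging, close_job gives the robot as it stands. The module is installed in compiled form; this text tells all that it offers.
- The arm moves only by the tool servo_tool, never from a script. Its argument "steps" is a list of rows, each a list of 3 entries, a list of its own where there are three numbers: the shift along the world's x, y, z in m, then the turn, a rotation vector about the world's x, y, z in degrees, then the opening, from -1 (shut) to 1 (fully open). A call has exactly 8 rows; each row shifts and turns the commanded pose from where the row before left it; what a row does not reach is not made up. A row lasts 1/12 s, in which the tool goes at most 41.7 mm and 7.16 degrees, less where a joint would pass 70% of its speed; a pose out of reach is approached as far as the arm can. A call is refused whole if a number of a shift passes 0.0417 or a number of a turn 7.16, either way. A call with a gripper value outside its range is refused whole. The fingers move at their own pace and stop on an object; the grip force is fixed at half the most. Time passes only in rows, so rows that do not move let the fingers close, or fill a call up. It gives the time, the measured TCP pose, the force, the opening and the grip force at its end, in the units of the state.
- sensors.get_obs(): the state, without advancing time (a new reading comes with each control period).
- imaging.get_image(name): name is "side" or "top"; returns a dict with "color" (480x640x3 uint8, blue, green, red), "range_z" (480x640 float32, mm along the optical axis (not along the pixel's ray), 0 where there is no reading), "vertical_fov" (degrees; the focal length in pixels is half the picture's height over the tangent of half this angle, whatever the lens; pixels are square), "cx", "cy" (the principal point, pixels), "k1" (the pictures are not rectified: a ray, as slopes to the right and down, at radius r is drawn at 1 + k1 r^2 times it, then the intrinsics apply), "rvec" (rotation vector, rad) and "tvec" (3), from world to camera coordinates, as OpenCV has them. Camera axes: x right, y down, z forward; pixel columns grow to the right and rows downward; lengths in mm; the calibration is good to about 2 mm. A picture is of the moment at which its call begins.
- close_job(): hands the job in; it is judged then, once.
The state is a dict: "t": time; "qpos": joint angles; "qvel": joint speeds; "joint_torque": joint torques, N m; "ee_pos": TCP position; "orientation": TCP orientation; "ft_force": force on the tool from outside, world axes, zero at the start; "moment": the same for the moment, N m; "width": finger opening in mm; "grasp_force": force on a finger pad.
Only numpy, scipy, OpenCV 4.12 (cv2) and the standard library are available. Lean on these libraries where they do the work, as an engineer would, in place of code of your own. Each camera call takes 0.05 s, during which the arm holds its last target. There are 200 camera calls.

## Working session

There is one attempt and no reset: what is moved stays moved. The work goes in short steps, Python scripts to look and compute and a tool call to move; the robot and the scene stay as the last step left them, time stands still between calls to the robot, and variables do not carry over. Pictures are saved under pics/ and viewed, at most 10 in all, crops included, and the job is handed in when it is done.

Besides the shell and the picture viewer there is one more tool, called after "Call:" as name(argument=value, ...), one argument or row to a line, values as JSON. servo_tool: Moves the arm, as the interface text tells. Its arguments: {"type":"object","properties":{"steps":{"type":"array"}},"required":["steps"]}

```bash
mkdir -p pics; cat > h.py <<'E'
import numpy as np, cv2
from workcell import sensors, imaging, close_job
def cam(im):
    f=240/np.tan(np.radians(im["vertical_fov"])/2)
    return f,cv2.Rodrigues(np.array(im["rvec"],float))[0],np.array(im["tvec"],float).ravel()
def world(im,u=None,v=None):
    f,R,t=cam(im)
    if u is None: v,u=np.mgrid[0:480,0:640]
    u=np.asarray(u);v=np.asarray(v)
    K=np.array([[f,0,im["cx"]],[0,f,im["cy"]],[0,0,1.]])
    p=cv2.undistortPoints(np.stack([u.ravel(),v.ravel()],-1).astype(float)[:,None],K,np.array([im["k1"],0,0,0.]))[:,0]
    z=im["range_z"][v.ravel().astype(int),u.ravel().astype(int)]
    P=np.c_[p*z[:,None],z]
    W=(P-t)@R
    W[z==0]=np.nan
    return W.reshape(u.shape+(3,))
E
python3 - <<'E'
from h import *
import pickle
for n in("top","side"):
    im=imaging.get_image(n); pickle.dump(im,open(n+".pkl","wb"))
    cv2.imwrite(f"pics/{n}0.png",im["color"]); print(n,im["vertical_fov"],im["k1"],im["tvec"])
o=sensors.get_obs();print(o)
E
```

```text
top 52.58070825406117 0.04539445246547543 [  29.15421131  482.51691323 1157.72995888]
side 46.333070967835724 -0.005796377903344246 [-443.0559761   162.92998318 1486.55944722]
{'t': 0.1, 'qpos': array([-1.14502272e+00,  4.23757224e-01,  1.63059256e+00,  3.15615370e-05,
        1.08861055e+00, -1.90348864e-02]), 'qvel': array([ 0.00405851, -0.00201076, -0.00134651, -0.00096696, -0.00071131,
        0.00185125]), 'joint_torque': array([-1.12149448e-04, -5.45613849e+01, -2.74324179e+01,  6.44989195e-02,
        1.87809271e-02, -3.17192553e-05]), 'ee_pos': array([ 268.73445624, -563.72567295,  221.9921865 ]), 'orientation': array([-3.06290812e+00, -6.92638555e-01,  3.90730179e-04]), 'ft_force': array([0.25183153, 0.05795503, 1.03953683]), 'moment': array([-0.01740542, -0.0081468 ,  0.01833137]), 'grasp_force': 0.0, 'width': 87.8496160662289}
```

View pics/top0.png

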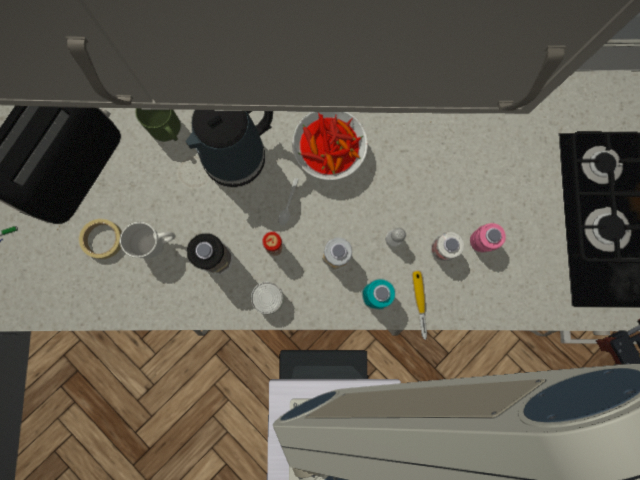

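View pics/side0.png

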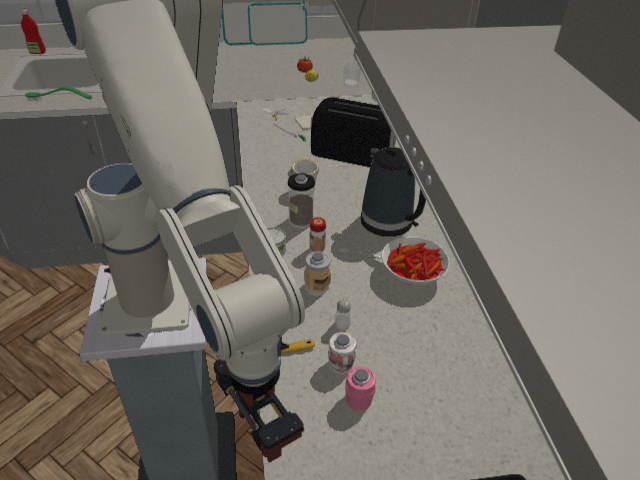

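In the top picture, the candidates with buttons are: whitish lid (451,246) = jam, pink (488,238) = look-alike, grey lid (339,252) = honey, turquoise (380,293) = look-alike, black lid (207,252) = coffee. The mug is at (139,240), spice at (272,242), salt at (398,236) and tin at (267,298). The side picture agrees: jam (342,345), honey (318,265), coffee (301,190).

```bash
python3 - <<'E'
from h import *
import pickle
im=pickle.load(open("top.pkl","rb")); W=world(im); c=im["color"]
tiles=[]
for n,(u,v),h in(("jam",(452,245),96.5),("honey",(339,251),114.5),("coffee",(205,250),166.5),("pink",(490,237),96.5),("turq",(381,294),114.5)):
    p=W[v-25:v+26,u-25:u+26].reshape(-1,3)
    m=abs(p[:,2]-h)<3.5; q=p[m]
    (cx,cy),r=cv2.minEnclosingCircle(q[:,:2].astype(np.float32))
    print(n,"btn n",m.sum(),"med",np.median(q,0).round(1),"circ",round(cx,1),round(cy,1),round(r,1))
    l=p[abs(p[:,2]-(h-12.5))<4]; (a,b),r=cv2.minEnclosingCircle(l[:,:2].astype(np.float32)); print("   lid",round(a,1),round(b,1),round(r,1),np.median(l[:,2]).round(1))
    tiles.append(cv2.resize(c[v-25:v+25,u-25:u+25],(250,250),interpolation=cv2.INTER_CUBIC))
cv2.imwrite("pics/crops.png",np.hstack(tiles[:3]))
for n,(u,v) in dict(salt=(398,234),spice=(272,242),mug=(139,240),tin=(267,298),kettle=(225,150),bowl=(330,145),cab=(300,106),h1=(120,98),h2=(510,105)).items():
    p=W[v-8:v+9,u-8:u+9].reshape(-1,3); p=p[np.isfinite(p[:,2])]; print(n,p[p[:,2]>np.nanmax(p[:,2])-15].mean(0).round())
E
```

```text
jam btn n 104 med [ 469.3 -273.1   95.6] circ 470.9 -272.8 15.3
   lid 469.6 -273.3 31.6 83.8
honey btn n 113 med [449.9  -3.7 114. ] circ 452.1 -3.7 15.2
   lid 450.3 -3.8 32.3 100.7
coffee btn n 129 med [443.2 292.2 165.4] circ 443.1 292.7 14.8
   lid 442.8 292.0 40.0 153.0
pink btn n 121 med [ 494.5 -372.5   95.6] circ 493.4 -371.0 17.4
   lid 493.7 -373.6 32.6 84.0
turq btn n 117 med [ 354.3 -101.5  113.8] circ 355.1 -101.8 16.6
   lid 354.5 -101.8 32.8 100.9
salt [ 494. -149.   84.]
spice [472. 149. 105.]
mug [496. 485.  53.]
tin [345. 161.  54.]
kettle [656. 242. 235.]
bowl [718.  14.  75.]
cab [628.  79. 513.]
h1 [600. 336. 567.]
h2 [ 600. -228.  569.]
```

View pics/crops.png

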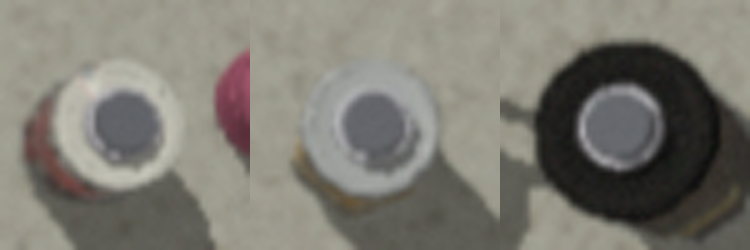

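All three crops match the descriptions: white, pale grey and black lids, each with a raised round grey button at the crop centre. The button tops lie at 95.6, 114.0 and 165.4 mm, against 96.5, 114.5 and 166.5 mm expected. Next I close the fingers and approach the jam jar.

Call:
servo_tool(
  steps=[
    [[0.02,0.029,0],[0,0,0],-1],
    [[0.02,0.029,0],[0,0,0],-1],
    [[0.02,0.029,0],[0,0,0],-1],
    [[0.02,0.029,0],[0,0,0],-1],
    [[0.02,0.029,0],[0,0,0],-1],
    [[0.02,0.029,0],[0,0,0],-1],
    [[0.02,0.029,0],[0,0,0],-1],
    [[0.02,0.029,0],[0,0,0],-1],
  ],
)

```text
t: 0.77
ee_pos: [429.4, -330.5, 222.4]
orientation: [-3.064, -0.693, 0.0]
ft_force: [0.9, 0.5, 0.5]
width: 38.2
grasp_force: 0.0
```

Call:
servo_tool(
  steps=[
    [[0.02,0.029,-0.01],[0,0,0],-1],
    [[0.0205,0.029,-0.02],[0,0,0],-1],
    [[0,0,-0.03],[0,0,0],-1],
    [[0,0,-0.03],[0,0,0],-1],
    [[0,0,-0.01],[0,0,0],-1],
    [[0,0,0],[0,0,0],-1],
    [[0,0,0],[0,0,0],-1],
    [[0,0,0],[0,0,0],-1],
  ],
)

```text
t: 1.43
ee_pos: [470.2, -275.1, 124.0]
orientation: [3.063, 0.691, 0.002]
ft_force: [0.4, 0.4, 0.9]
width: 0.9
grasp_force: 0.0
```

Call:
servo_tool(
  steps=[
    [[0,0.002,-0.01],[0,0,0],-1],
    [[0,0,-0.01],[0,0,0],-1],
    [[0,0,-0.004],[0,0,0],-1],
    [[0,0,-0.002],[0,0,0],-1],
    [[0,0,-0.001],[0,0,0],-1],
    [[0,0,0],[0,0,0],-1],
    [[0,0,0],[0,0,0],-1],
    [[0,0,0],[0,0,0],-1],
  ],
)

```text
t: 2.1
ee_pos: [469.6, -272.3, 95.9]
orientation: [3.064, 0.693, 0.001]
ft_force: [-0.1, 0.6, 0.7]
width: 0.8
grasp_force: 0.4
```

```bash
python3 - <<'E'
from h import *
im=imaging.get_image("side")
cv2.imwrite("pics/s1.png",cv2.resize(im["color"][200:420,240:460],(600,600),interpolation=cv2.INTER_CUBIC))
o=sensors.get_obs();print(o["ee_pos"],o["ft_force"])
E
```

```text
[ 469.61147208 -272.2554374    95.90646401] [-1.68518498  0.11069976 -0.14628968]
```

View pics/s1.png

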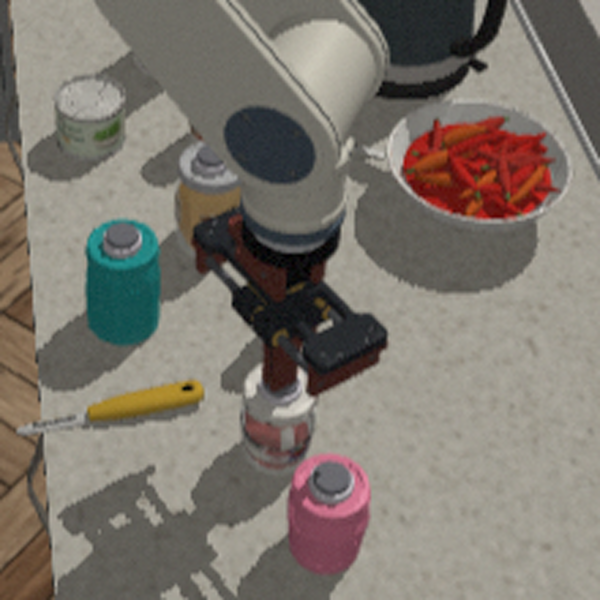

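The crop shows the closed fingertips centred over the jam button at about (282,385). Now I press gently in small rows.

Call:
servo_tool(
  steps=[
    [[0,0,-0.001],[0,0,0],-1],
    [[0,0,-0.001],[0,0,0],-1],
    [[0,0,-0.001],[0,0,0],-1],
    [[0,0,-0.001],[0,0,0],-1],
    [[0,0,-0.001],[0,0,0],-1],
    [[0,0,0],[0,0,0],-1],
    [[0,0,0],[0,0,0],-1],
    [[0,0,0],[0,0,0],-1],
  ],
)

```text
t: 2.82
ee_pos: [469.6, -272.3, 90.7]
orientation: [3.064, 0.693, 0.0]
ft_force: [0.8, -0.2, 1.6]
width: 0.5
grasp_force: 0.9
```

Call:
servo_tool(
  steps=[
    [[0,0,-0.001],[0,0,0],-1],
    [[0,0,0],[0,0,0],-1],
    [[0,0,-0.001],[0,0,0],-1],
    [[0,0,0],[0,0,0],-1],
    [[0,0,-0.0005],[0,0,0],-1],
    [[0,0,0],[0,0,0],-1],
    [[0,0,0],[0,0,0],-1],
    [[0,0,0],[0,0,0],-1],
  ],
)

```text
t: 3.48
ee_pos: [469.6, -272.3, 88.3]
orientation: [3.064, 0.693, 0.0]
ft_force: [-0.2, -0.2, 5.1]
width: 0.2
grasp_force: 2.5
```

Call:
servo_tool(
  steps=[
    [[0,0,-0.0005],[0,0,0],-1],
    [[0,0,-0.0005],[0,0,0],-1],
    [[0,0,0],[0,0,0],-1],
    [[0,0,0],[0,0,0],-1],
    [[0,0,0],[0,0,0],-1],
    [[0,0,0],[0,0,0],-1],
    [[0,0,0],[0,0,0],-1],
    [[0,0,0],[0,0,0],-1],
  ],
)

```text
t: 4.15
ee_pos: [469.6, -272.3, 87.4]
orientation: [3.064, 0.693, 0.001]
ft_force: [-0.9, -0.5, 6.6]
width: 0.2
grasp_force: 3.3
```

The force rises on past the plunger's stop, so the jam button is down. I lift straight up and go to the honey jar.

Call:
servo_tool(
  steps=[
    [[0,0,0.004],[0,0,0],-1],
    [[0,0,0.01],[0,0,0],-1],
    [[0,0,0.03],[0,0,0],-1],
    [[0,0,0.03],[0,0,0],-1],
    [[-0.0025,0.035,0],[0,0,0],-1],
    [[-0.0025,0.035,0],[0,0,0],-1],
    [[-0.0025,0.035,0],[0,0,0],-1],
    [[-0.0025,0.035,0],[0,0,0],-1],
  ],
)

```text
t: 4.82
ee_pos: [458.6, -130.8, 161.6]
orientation: [-3.064, -0.691, 0.0]
ft_force: [0.2, -0.0, -0.1]
width: 0.3
grasp_force: 0.0
```

Call:
servo_tool(
  steps=[
    [[-0.0025,0.035,0],[0,0,0],-1],
    [[-0.0025,0.035,0],[0,0,0],-1],
    [[-0.0025,0.035,0],[0,0,0],-1],
    [[-0.0015,0.0235,0],[0,0,0],-1],
    [[0,0,-0.02],[0,0,0],-1],
    [[0,0,-0.01],[0,0,0],-1],
    [[0,0,0],[0,0,0],-1],
    [[0,0,0],[0,0,0],-1],
  ],
)

```text
t: 5.48
ee_pos: [449.7, -4.1, 130.8]
orientation: [-3.064, -0.692, 0.004]
ft_force: [0.6, 0.4, 0.1]
width: 0.7
grasp_force: 0.0
```

```bash
python3 - <<'E'
from h import *
for n in("top","side"):
    im=imaging.get_image(n); W=world(im).reshape(-1,3)
    for k,x,y in(("jam",469.5,-273),("pink",494,-372.5)):
        q=W[np.hypot(W[:,0]-x,W[:,1]-y)<10]; print(n,k,len(q),np.nanmedian(q,0).round(1) if len(q) else '')
    l=W[(np.hypot(W[:,0]-469.5,W[:,1]+273)<45)&(abs(W[:,2]-84)<4)]
    if len(l): print("lid",cv2.minEnclosingCircle(l[:,:2].astype(np.float32)))
E
```

```text
top jam 56 [ 469.2 -273.    89.3]
top pink 54 [ 493.1 -372.9   95.8]
lid ((470.24310302734375, -272.9290466308594), 31.389446258544922)
side jam 48 [ 468.8 -273.1   88.6]
side pink 125 [ 493.9 -373.1  806.4]
lid ((469.0775451660156, -273.6406555175781), 32.705081939697266)
```

Call:
servo_tool(
  steps=[
    [[0.0005,0,-0.01],[0,0,0],-1],
    [[0,0,-0.004],[0,0,0],-1],
    [[0,0,-0.001],[0,0,0],-1],
    [[0,0,-0.001],[0,0,0],-1],
    [[0,0,-0.001],[0,0,0],-1],
    [[0,0,-0.001],[0,0,0],-1],
    [[0,0,0],[0,0,0],-1],
    [[0,0,0],[0,0,0],-1],
  ],
)

```text
t: 6.25
ee_pos: [450.9, -3.7, 113.3]
orientation: [3.064, 0.693, -0.0]
ft_force: [-1.3, -0.5, 1.0]
width: 0.2
grasp_force: 0.9
```

Call:
servo_tool(
  steps=[
    [[0,0,-0.001],[0,0,0],-1],
    [[0,0,-0.001],[0,0,0],-1],
    [[0,0,-0.001],[0,0,0],-1],
    [[0,0,-0.001],[0,0,0],-1],
    [[0,0,-0.001],[0,0,0],-1],
    [[0,0,0],[0,0,0],-1],
    [[0,0,0],[0,0,0],-1],
    [[0,0,0],[0,0,0],-1],
  ],
)

```text
t: 6.92
ee_pos: [450.9, -3.7, 108.2]
orientation: [-3.064, -0.693, 0.0]
ft_force: [-1.3, -0.9, 1.6]
width: 0.8
grasp_force: 0.9
```

The jam button's top now measures about 89 to 90 mm, so it is fully down, and the jar has not moved. I finish the honey press.

Call:
servo_tool(
  steps=[
    [[0,0,-0.001],[0,0,0],-1],
    [[0,0,-0.001],[0,0,0],-1],
    [[0,0,-0.0005],[0,0,0],-1],
    [[0,0,-0.0005],[0,0,0],-1],
    [[0,0,0],[0,0,0],-1],
    [[0,0,0],[0,0,0],-1],
    [[0,0,0],[0,0,0],-1],
    [[0,0,0],[0,0,0],-1],
  ],
)

```text
t: 7.58
ee_pos: [451.0, -3.6, 105.4]
orientation: [-3.064, -0.693, -0.0]
ft_force: [-2.7, -0.7, 6.9]
width: 0.7
grasp_force: 3.4
```

Call:
servo_tool(
  steps=[
    [[0,0,0.004],[0,0,0],-1],
    [[0,0,0.011],[0,0,0],-1],
    [[0,0,0.03],[0,0,0],-1],
    [[0,0,0.04],[0,0,0],-1],
    [[0,0.03,0.01],[0,0,0],-1],
    [[-0.001,0.035,0],[0,0,0],-1],
    [[-0.001,0.035,0],[0,0,0],-1],
    [[-0.001,0.035,0],[0,0,0],-1],
  ],
)

```text
t: 8.25
ee_pos: [448.1, 132.8, 200.8]
orientation: [-3.064, -0.691, -0.003]
ft_force: [0.2, -0.2, 0.2]
width: 0.6
grasp_force: 0.0
```

Call:
servo_tool(
  steps=[
    [[-0.001,0.035,0],[0,0,0],-1],
    [[-0.001,0.035,0],[0,0,0],-1],
    [[-0.001,0.035,0],[0,0,0],-1],
    [[-0.001,0.035,0],[0,0,0],-1],
    [[-0.001,0.021,0],[0,0,0],-1],
    [[0,0,-0.012],[0,0,0],-1],
    [[0,0,0],[0,0,0],-1],
    [[0,0,0],[0,0,0],-1],
  ],
)

```text
t: 8.92
ee_pos: [442.2, 292.2, 187.5]
orientation: [3.063, 0.694, -0.003]
ft_force: [-0.4, -0.4, -0.3]
width: 0.0
grasp_force: 0.0
```

```bash
python3 - <<'E'
from h import *
for n in("top","side"):
    im=imaging.get_image(n); W=world(im).reshape(-1,3)
    q=W[np.hypot(W[:,0]-450.5,W[:,1]+3.7)<10]; print(n,len(q),np.nanmedian(q,0).round(1) if len(q) else '')
E
```

```text
top 61 [450.4  -4.2 107.5]
side 30 [450.7  -1.7 106.6]
```

Call:
servo_tool(
  steps=[
    [[0.0005,0,-0.012],[0,0,0],-1],
    [[0,0,-0.006],[0,0,0],-1],
    [[0,0,-0.002],[0,0,0],-1],
    [[0,0,-0.001],[0,0,0],-1],
    [[0,0,-0.001],[0,0,0],-1],
    [[0,0,-0.001],[0,0,0],-1],
    [[0,0,0],[0,0,0],-1],
    [[0,0,0],[0,0,0],-1],
  ],
)

```text
t: 9.68
ee_pos: [443.6, 292.3, 165.5]
orientation: [3.064, 0.693, 0.001]
ft_force: [-0.3, -1.6, 1.6]
width: 0.7
grasp_force: 1.0
```

Call:
servo_tool(
  steps=[
    [[0,0,-0.001],[0,0,0],-1],
    [[0,0,-0.001],[0,0,0],-1],
    [[0,0,-0.001],[0,0,0],-1],
    [[0,0,-0.001],[0,0,0],-1],
    [[0,0,-0.001],[0,0,0],-1],
    [[0,0,0],[0,0,0],-1],
    [[0,0,0],[0,0,0],-1],
    [[0,0,0],[0,0,0],-1],
  ],
)

```text
t: 10.35
ee_pos: [443.5, 292.4, 160.2]
orientation: [-3.064, -0.693, -0.0]
ft_force: [1.0, -0.0, 1.7]
width: 0.5
grasp_force: 0.9
```

The honey button is down: its top measures 107.5 mm, against 108.5 mm expected when down. I finish the coffee press.

Call:
servo_tool(
  steps=[
    [[0,0,-0.001],[0,0,0],-1],
    [[0,0,-0.001],[0,0,0],-1],
    [[0,0,-0.0005],[0,0,0],-1],
    [[0,0,-0.0005],[0,0,0],-1],
    [[0,0,0],[0,0,0],-1],
    [[0,0,0],[0,0,0],-1],
    [[0,0,0],[0,0,0],-1],
    [[0,0,0],[0,0,0],-1],
  ],
)

```text
t: 11.02
ee_pos: [443.6, 292.4, 157.5]
orientation: [-3.064, -0.693, -0.001]
ft_force: [0.8, -2.2, 6.5]
width: 0.0
grasp_force: 3.2
```

Call:
servo_tool(
  steps=[
    [[0,0,0.004],[0,0,0],-1],
    [[0,0,0.011],[0,0,0],-1],
    [[0,0,0.03],[0,0,0],-1],
    [[0,0,0.03],[0,0,0],-1],
    [[-0.01,-0.03,0.01],[0,0,0],-1],
    [[-0.01,-0.035,0],[0,0,0],-1],
    [[-0.01,-0.035,0],[0,0,0],-1],
    [[0,-0.02,0],[0,0,0],-1],
  ],
)

```text
t: 11.68
ee_pos: [410.9, 170.1, 242.5]
orientation: [3.064, 0.693, -0.003]
ft_force: [0.6, -0.6, 0.1]
width: 0.8
grasp_force: 0.0
```

```bash
python3 - <<'E'
from h import *
for n in("top","side"):
    im=imaging.get_image(n); W=world(im).reshape(-1,3)
    for x,y in((469.5,-273),(450.5,-3.7),(443,292.2)):
        q=W[np.hypot(W[:,0]-x,W[:,1]-y)<10]; print(n,len(q),np.nanmedian(q,0).round(1) if len(q) else '')
    cv2.imwrite(f"pics/{n}f.png",im["color"])
E
```

```text
top 57 [ 469.2 -273.    89.7]
top 57 [450.6  -3.9 107.4]
top 0 
side 51 [ 469.5 -272.8   88.9]
side 31 [451.4  -1.8 106.9]
side 19 [445.1 290.8 160.3]
```

View pics/sidef.png

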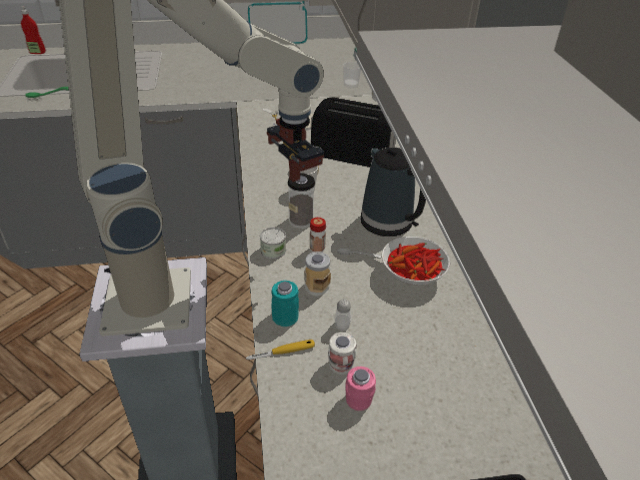

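The side picture shows every object in its place and the hand above the worktop, touching nothing. I move clear to check the coffee jar from the top camera.

Call:
servo_tool(
  steps=[
    [[-0.01,-0.035,0],[0,0,0],-1],
    [[-0.01,-0.035,0],[0,0,0],-1],
    [[0,-0.035,0],[0,0,0],-1],
    [[0,-0.035,0],[0,0,0],-1],
    [[0,-0.035,0],[0,0,0],-1],
    [[0,-0.01,0],[0,0,0],-1],
    [[0,0,0],[0,0,0],-1],
    [[0,0,0],[0,0,0],-1],
  ],
)

```text
t: 12.45
ee_pos: [393.9, -12.4, 242.4]
orientation: [-3.064, -0.69, -0.001]
ft_force: [0.7, 0.3, 0.7]
width: 0.8
grasp_force: 0.0
```

```bash
python3 - <<'E'
from h import *
im=imaging.get_image("top"); W=world(im).reshape(-1,3)
for x,y in((469.5,-273),(443,292.2)):
    q=W[np.hypot(W[:,0]-x,W[:,1]-y)<10]; print(len(q),np.nanmedian(q,0).round(1) if len(q) else '')
z=np.nanmedian(q[:,2]) if len(q) else 0
if 157<z<162.5: print(close_job())
E
```

```text
57 [ 469.5 -273.    89.9]
65 [442.5 292.  159.3]
the job is handed in; nothing more can be done
None
```

I pressed all three lid buttons down to their stops in the order jam, honey, coffee, the jars stayed where they were, and I handed the job in at about 12.5 s with the hand clear.

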